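# Shoot the deck-plate bolt past its spring catch

### The job

Lock the slide bolt on the deck plate: with one fingertip hold the long spring catch bar down, and while it stays down for the whole stroke use the other fingertip to push the bolt by its upright plate until it is fully home in the black keeper. Then let go so that the catch springs up again behind the bolt. Nothing is to be grasped or lifted, and leave the loose parts standing around the lock alone.

Things in the scene. Friction and masses are not known exactly. Their poses are not given: they have to be found in the camera images.
- lock: flat grey painted base, 120 x 242 mm, 8 mm thick, fixed to the table. Origin on the table midway between catch bar (centre line x -35 mm) and push plate (centre x +32 mm). y: the bolt's stroke, towards the black keeper (from y 84 mm, 34 mm high) and within 35 deg of the robot's left; z up. Between x -23 and +6 mm the catch's comb and bolt's tongue reach 38 mm; low straps over the bolt: 22 mm.
- catch_bar (a point): spring catch: black ribbed flat bar, 30 mm (x) by 120 mm (y), 6 mm thick. Origin: centre of its top face, 38 mm above the table when up; axes as the lock. Goes straight down 12 mm; its comb teeth free the bolt from 6 mm down, so 7 to 11 mm is a good depth. Springs push back 3.5 N at first, 7 N fully down. A fingertip may slide along it while pressing.
- push_plate (a point): upright steel plate on the bolt, 36 mm wide (x), 6 mm thick (y), top 52 mm above the table. Origin on its push face (facing -y, away from the keeper), at lock x +35 mm, 35 mm above the table; it spans x +14 to +50 mm. Axes as the lock; push it to +y. Push face at lock y -20 mm with the bolt at 0, +36 mm when home. Before it all is free down to 22 mm above the table.
- bolt (a joint): bolt travel in m: 0 withdrawn, 0.056 fully home (end stop) in the keeper. Starts at 0 to 0.010. With the catch up it stops at the first tooth, about 0.011; from there to 0.053 it passes only while the catch is down. Friction about 2 N, no spring: it stays where it is left.
- catch (a joint): catch travel in m: 0 up (locked), 0.012 fully down. Springs back up when released.
- bracket_mid (a point): loose black printed U bracket, 60 x 50 x 50 mm, its centre. Leave alone.
- roller_mid (a point): loose aluminium roller, 52 mm across, 56 mm high, standing, its centre. Leave alone.
- spacer_mid (a point): loose steel spacer ring, 54 mm across, 22 mm high, its centre. Leave alone.

How it is judged:
By the outcome, as a careful person would: the job done as asked, in the order asked, and still so for the second after the job is handed in, with the robot touching nothing.
It also fails if it takes over 35 s, if anything falls off the work surface, if the arm or the gripper's body presses on something with over 40 N, if the wrist force passes 120 N, or if a joint passes its speed limit or range.

### The arm

A 6-joint arm with a two-finger parallel gripper is mounted at the origin on the work surface. World frame = base frame: x ahead of the robot, y to its left, z up, the work surface at z = 0. Lengths are in mm, angles in rad, forces in N, time in s.
With the tool pointing down it reaches from about 350 to 775 mm from the base axis. Payload 7.3 kg.
Tool frame: the origin (TCP) lies midway between the tips of the shut fingers; the grasp point (between the pads) lies 19 mm behind it; z points along the fingers, y is the line along which they close (so a half turn about z gives the same grasp; the last joint's range is limited). The gripper opens to 92 mm and grips with 3 to 60 N. Pads are 19 mm wide; open, the fingers measure 130 mm over their backs; the gripper's body (75 mm by 190 mm) begins 47 mm behind the grasp point.
Start: joints at [0.976, 0.342, 1.524, -0, 1.275, -0.146], TCP at [227.778, 473.035, 226.741] pointing down, gripper open.
Joint ranges: [-2.53, 2.53], [-0.77, 2.02], [0.04, 2.7], [-1, 4.14], [0.28, 2.66], [-3.11, 3.11]. Speed limits (rad/s): [2.57, 2.57, 3.14, 3.14, 3.14, 3.14].

### API

Orientations are given as [roll, pitch, yaw] about the fixed x, y, z axes, in that order (R = Rz(yaw) Ry(pitch) Rx(roll)).
In Python, from plant import bot gives the robot as it stands.
- The arm moves only by the tool jog_arm, never from a script. Its arguments are lists of equal length, an entry for each row: "dp": the shift along the tool's x, y, z in m, a list of three; "twist": the turn about the tool's z in degrees. A call has 1 to 10 rows; each row shifts and turns the commanded pose from where the row before left it, along the tool's axes as they then stand; what a row does not reach is not made up. A row lasts 1/8 s, in which the tool goes at most 62.5 mm and 10.7 degrees, less where a joint would pass 70% of its speed; a pose out of reach is approached as far as the arm can. A call is refused whole if a number of a shift passes 0.0625 or a number of a turn 10.7, either way. A call with a gripper value outside its range is refused whole. "jaw" is the finger opening in m, from 0 to 0.0918, set as the call begins (left out, the last holds). The fingers move at their own pace and stop on an object; the grip force is fixed at half the most. Time passes only in rows, so rows that do not move let the fingers close. It gives the time, the measured TCP pose, the force, the opening and the grip force at its end, in the units of the state.
- bot.get_obs(): the state, without advancing time (a new reading comes with each control period).
- bot.capture(name): name is "side" or "top"; returns the picture (384x512x3 uint8, blue, green, red); there is no depth.
- bot.camera_params(name): a dict with "fx", "fy", "cx", "cy" (pixels), "R" (3x3) and "t" (3): a world point X has camera coordinates R X + t. Camera axes: x right, y down, z forward; pixel columns grow to the right and rows downward; lengths in mm; the calibration is good to about 2 mm. A picture is of the moment at which its call begins. camera_params takes no time and is no camera call.
- bot.close_job(): hands the job in; it is judged then, once.
Trained networks look in the newest picture that a camera, given by its name, has taken for a name from the list of things; names that differ only in an ending like _2 or _b are one class to them, and where a whole thing is asked for, a point or a joint stands for the part that bears it (a point fixed in the world has none). Each returns a list of dicts, best first, with "confidence" (0 to 1); they miss things now and then, are a little off and sometimes report something else, mostly with a low value. They report only what shows in the picture. A call takes as long as a camera call.
- bot.find_in(camera, label): "bbox" ([centre column, centre row, width, height] in pixels, round what is visible of it).
- bot.masks_of(camera, label): "pixels" (384x512 bool, what is visible of it) and "bbox" ([centre column, centre row, width, height] in pixels, round what is visible of it).
The state is a dict: "time": time; "joint_positions": joint angles; "dq": joint speeds; "tau": joint torques, N m; "tool_pos": TCP position; "tcp_rot": TCP orientation; "contact_force": force on the tool from outside, world axes, zero at the start; "moment": the same for the moment, N m; "grip_width": finger opening in mm; "finger_force": force on a finger pad.
Only numpy, scipy, OpenCV 4.12 (cv2) and the standard library are available. Lean on these libraries where they do the work, as an engineer would, in place of code of your own. Each camera call takes 0.05 s, during which the arm holds its last target. There are 200 camera calls.

## Working session

There is one attempt and no reset: what is moved stays moved. The work goes in short steps, Python scripts to look and compute and a tool call to move; the robot and the scene stay as the last step left them, time stands still between calls to the robot, and variables do not carry over. Pictures are saved under pics/ and viewed, at most 10 in all, crops included, and the job is handed in when it is done.

Besides the shell and the picture viewer there is one more tool, called after "Call:" as name(argument=value, ...) on one line, values as JSON. jog_arm: Moves the arm, as the interface text tells. Its arguments: {"type":"object","properties":{"dp":{"type":"array"},"twist":{"type":"array"},"jaw":{"type":"number"}},"required":["dp","twist"]}

```bash
mkdir -p pics; ls; python3 - <<'E'
from plant import bot
import cv2, numpy as np
for c in("top","side"):
    cv2.imwrite(f"pics/{c}0.png",bot.capture(c))
    p=bot.camera_params(c); print(c,{k:np.round(v,3).tolist() for k,v in p.items()})
    for l in("lock","catch_bar","push_plate","bracket_mid","roller_mid","spacer_mid"):
        print(l,[(np.round(d["bbox"]).tolist(),round(d["confidence"],2)) for d in bot.find_in(c,l)[:2]])
o=bot.get_obs(); print(o["time"],o["tool_pos"],o["tcp_rot"],o["contact_force"],o["grip_width"])
E
```

```text
pics
top {'fx': 492.283, 'fy': 492.283, 'cx': 254.125, 'cy': 193.458, 'R': [[0.025, -1.0, -0.004], [-0.994, -0.024, -0.11], [0.11, 0.007, -0.994]], 't': [23.248, 581.864, 992.939]}
lock [([244.0, 193.0, 123.0, 79.0], 0.6)]
catch_bar [([252.0, 202.0, 59.0, 33.0], 0.68)]
push_plate [([257.0, 180.0, 84.0, 34.0], 0.95), ([244.0, 192.0, 121.0, 80.0], 0.62)]
bracket_mid [([261.0, 120.0, 41.0, 46.0], 0.8), ([256.0, 179.0, 82.0, 32.0], 0.34)]
roller_mid [([195.0, 131.0, 26.0, 24.0], 0.9)]
spacer_mid [([249.0, 260.0, 24.0, 27.0], 0.77), ([257.0, 178.0, 78.0, 32.0], 0.48)]
side {'fx': 462.759, 'fy': 462.759, 'cx': 254.299, 'cy': 186.565, 'R': [[-0.981, -0.192, -0.016], [-0.106, 0.608, -0.787], [0.161, -0.771, -0.617]], 't': [559.273, 89.741, 879.588]}
lock [([242.0, 222.0, 64.0, 90.0], 0.94)]
catch_bar [([254.0, 206.0, 20.0, 46.0], 0.83)]
push_plate [([229.0, 206.0, 37.0, 58.0], 0.66)]
bracket_mid [([168.0, 191.0, 40.0, 42.0], 0.85)]
roller_mid [([158.0, 239.0, 32.0, 39.0], 0.97)]
spacer_mid [([315.0, 218.0, 29.0, 24.0], 0.83)]
0.7 [227.77847594 473.029173   226.74136685] [3.14150181e+00 4.47094090e-05 2.69281873e+00] [-0.13535652  0.24816318  0.05185072] 91.68341645667084
```

View pics/top0.png

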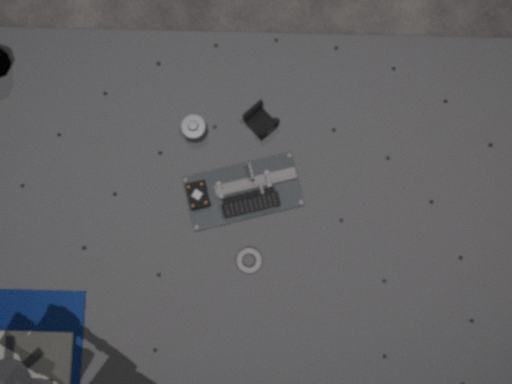

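View pics/side0.png

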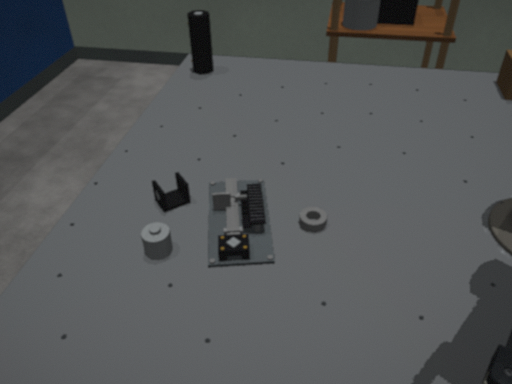

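Top view: the lock has its base screws at about (290,155), (301,202), (197,227) and (185,180). The keeper is on the left at (197,194), the catch bar at (251,204) and the push plate at (251,170). Next I'll enlarge both views.

```bash
python3 - <<'E'
import cv2
a=cv2.imread("pics/top0.png")[145:235,175:310]; cv2.imwrite("pics/t1.png",cv2.resize(a,None,fx=5.9,fy=5.9,interpolation=cv2.INTER_CUBIC))
a=cv2.imread("pics/side0.png")[172:268,195:285]; cv2.imwrite("pics/s1.png",cv2.resize(a,None,fx=6,fy=6,interpolation=cv2.INTER_CUBIC))
E
```

```text
(no output)
```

View pics/t1.png

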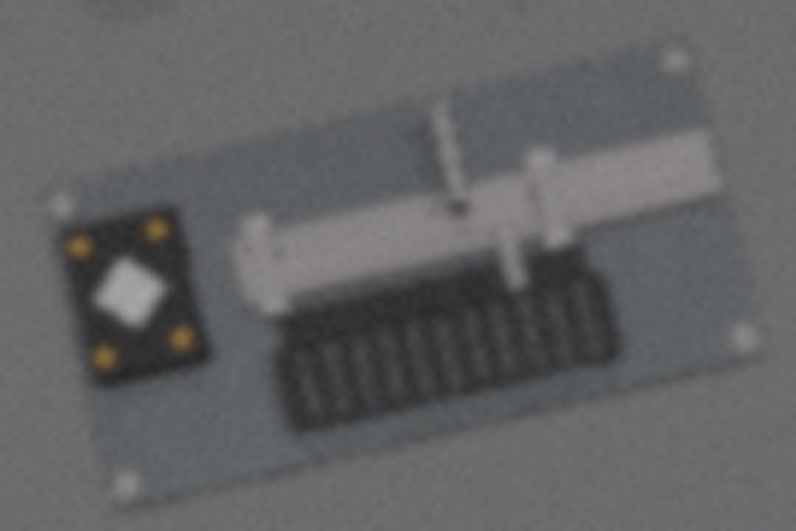

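View pics/s1.png

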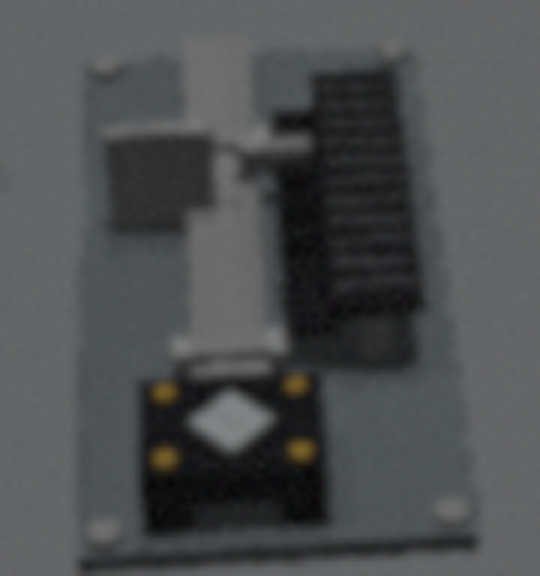

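Top crop: the catch bar's top-face corners are about (283,340), (605,275), (618,357) and (297,430). The plate's top edge runs (437,105)–(460,200). Side crop: the plate top runs (107,130)–(212,136), and the bar top corners are (315,75), (393,72), (420,303) and (335,308).

```bash
cat > h.py <<'E'
import numpy as np
from plant import bot
def ray(c,px,z):
    p=bot.camera_params(c); R=np.array(p["R"]); t=np.array(p["t"])
    d=R.T@np.array([(px[0]-p["cx"])/p["fx"],(px[1]-p["cy"])/p["fy"],1]); o=-R.T@t
    return (o+d*(z-o[2])/d[2])
T=lambda u,v:((u+.5)/5.9-.5+175,(v+.5)/5.9-.5+145)
S=lambda u,v:((u+.5)/6-.5+195,(v+.5)/6-.5+172)
E
python3 - <<'E'
from h import *
def show(n,c,f,pts,z):
    P=np.array([ray(c,f(*p),z)[:2] for p in pts]); print(n,c,P.round(1).tolist(),"mean",P.mean(0).round(1)); return P
# order: +y+x(home,inner) , -y inner, -y outer, +y outer
for n,c,f,pts in(("bar","top",T,[(283,340),(605,275),(618,357),(297,430)]),("bar","side",S,[(335,308),(315,75),(393,72),(420,303)])):
    P=show(n,c,f,pts,38); d=P[0]-P[1]+P[3]-P[2]; print(np.linalg.norm(d)/2,"yaw(y-axis)",np.degrees(np.arctan2(-d[0],d[1])))
show("plate","top",T,[(437,105),(460,200)],52); show("plate","side",S,[(107,130),(212,136)],52)
P=show("screws","top",T,[(62,207),(677,60),(744,337),(126,485)],9); d=P[0]-P[1]+P[3]-P[2]; print(np.degrees(np.arctan2(-d[0],d[1])))
P=show("screws","side",S,[(103,530),(105,65),(393,50),(452,508)],9); d=P[0]-P[1]+P[3]-P[2]; print(np.degrees(np.arctan2(-d[0],d[1])))
for k,z,b in(("br",25,(261,120)),("rol",28,(195,129)),("sp",11,(249,260))): print(k,ray("top",b,z).round())
E
```

```text
bar top [[560.7, 102.3], [586.3, -10.0], [557.6, -15.1], [529.3, 96.4]] mean [558.5  43.4]
115.10933837242911 yaw(y-axis) 13.55597940357601
bar side [[555.2, 109.9], [585.4, -4.5], [559.3, -10.7], [529.6, 103.1]] mean [557.4  49.5]
117.96625304924234 yaw(y-axis) 14.700565282179394
plate top [[642.9, 50.2], [609.7, 41.4]] mean [626.3  45.8]
plate side [[642.5, 53.7], [607.8, 50.8]] mean [625.2  52.2]
screws top [[609.7, 185.9], [669.1, -35.8], [568.5, -61.7], [509.8, 158.9]] mean [589.3  61.8]
14.944030231698815
screws side [[610.8, 186.9], [670.1, -33.6], [568.8, -60.4], [509.9, 159.6]] mean [589.9  63.1]
15.012277326084853
br [740.  27.  25.]
rol [716. 166.  28.]
sp [443.  45.  11.]
```

The lock's yaw is about 15°, and the start TCP over it is about (600, 18.5). I'll turn to yaw 105° so that tool x is the lock's y and tool y is the lock's x.

Call:
jog_arm(dp=[[0,0,0],[0,0,0],[0,0,0],[0,0,0],[0,0,0],[0,0,0]], twist=[9.86,9.86,9.86,9.86,9.86,0], jaw=0.05)

```text
time: 1.45
tool_pos: [227.7, 473.0, 226.7]
tcp_rot: [3.142, -0.0, 1.834]
contact_force: [-1.0, 0.2, 0.0]
grip_width: 50.0
finger_force: 0.0
```

Call:
jog_arm(dp=[[-0.052,0.024,0.006],[-0.052,0.024,0.006],[-0.052,0.024,0.006],[-0.052,0.024,0.006],[-0.052,0.024,0.006],[-0.052,0.024,0.006],[-0.052,0.024,0.006],[-0.052,0.024,0.006],[-0.052,0.024,0.006],[-0.052,0.024,0.006]], twist=[0,0,0,0,0,0,0,0,0,0])

```text
time: 2.7
tool_pos: [595.2, 31.2, 166.6]
tcp_rot: [3.141, -0.0, 1.836]
contact_force: [0.8, 0.3, 0.2]
grip_width: 50.3
finger_force: 0.0
```

Call:
jog_arm(dp=[[-0.0135,0.0013,0.02],[0,0,0.03],[0,0,0.03],[0,0,0.02],[0,0,0]], twist=[0.2,0,0,0,0])

```text
time: 3.32
tool_pos: [597.7, 20.1, 65.1]
tcp_rot: [-3.138, -0.001, 1.832]
contact_force: [-0.2, -0.3, 1.2]
grip_width: 50.4
finger_force: 0.0
```

```bash
python3 - <<'E'
from h import *
import cv2
a=bot.capture("side")[152:272,190:300]; b=bot.capture("top")[145:235,175:310]
a=cv2.resize(a,None,fx=4.5,fy=4.5,interpolation=cv2.INTER_CUBIC)
cv2.imwrite("pics/s2.png",a); cv2.imwrite("pics/t2.png",cv2.resize(b,None,fx=5.9,fy=5.9,interpolation=cv2.INTER_CUBIC))
E
```

```text
(no output)
```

View pics/s2.png

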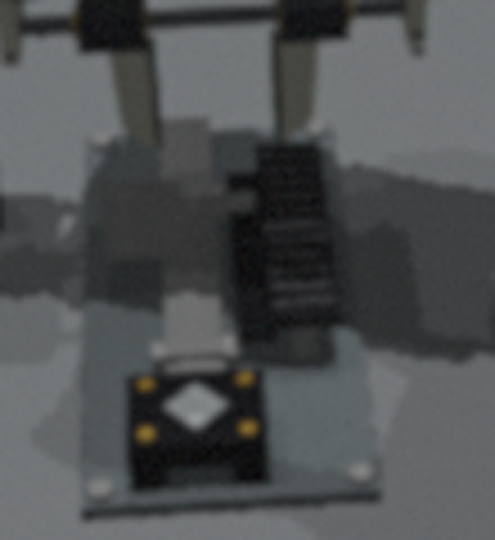

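The side crop shows the right fingertip at about u 275–308 (v 140) and the left one at about u 127–160 (v 142), both just behind the plate and above the bar's rear part. I'll convert these to positions.

```bash
python3 - <<'E'
from h import *
o=bot.get_obs();tp=o["tool_pos"];print(tp,o["tcp_rot"],o["contact_force"])
yl=np.array([-.2588,.9659]);xl=np.array([.9659,.2588])
O=np.array([558,46.5])+35*xl
f=lambda p:(round((p[:2]-O)@xl,1),round((p[:2]-O)@yl,1))
print("tcp",f(tp))
for u in(127,160,275,308): print(u,f(ray("side",((u+.5)/4.5-.5+190,(141+.5)/4.5-.5+152),65)))
for u,v in((107,130),(212,136)):print("plate",f(ray("side",S(u,v),52)))
for u,v in((437,105),(460,200)):print("plate",f(ray("top",T(u,v),52)))
for u,v in((176,210),(207,355)):print("keeper near (84)",f(ray("top",T(u,v),34)))
E
```

```text
[599.27416634  20.07416908  67.33091404] [3.14081050e+00 1.70754680e-04 1.83073092e+00] [-0.20165967  0.07585711  0.19490414]
tcp (np.float64(-2.0), np.float64(-36.2))
127 (np.float64(36.9), np.float64(-30.3))
160 (np.float64(22.5), np.float64(-29.0))
275 (np.float64(-27.8), np.float64(-24.5))
308 (np.float64(-42.2), np.float64(-23.2))
plate (np.float64(48.5), np.float64(-14.9))
plate (np.float64(14.3), np.float64(-8.8))
plate (np.float64(48.0), np.float64(-18.4))
plate (np.float64(13.6), np.float64(-18.3))
keeper near (84) (np.float64(36.3), np.float64(79.6))
keeper near (84) (np.float64(-16.4), np.float64(80.5))
```

View pics/t2.png

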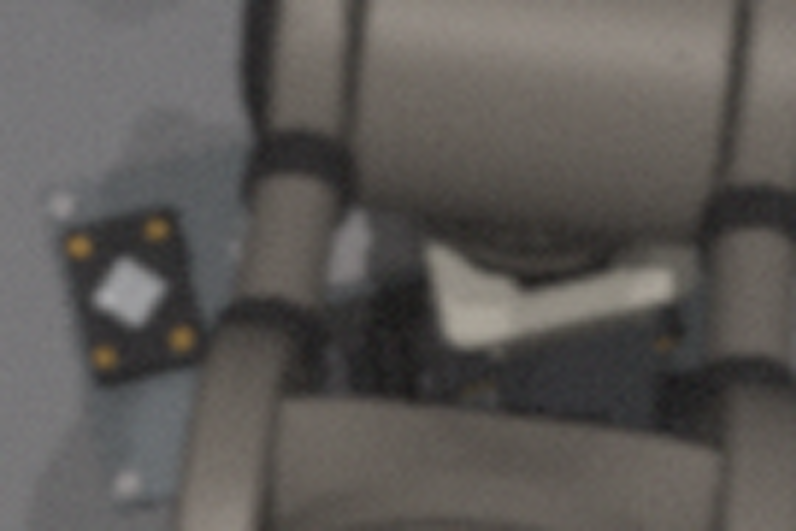

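The top view is blocked by the arm, with only the keeper visible at (130,295). From the side view, the fingers are at lock x +30 and -35 and clear behind the plate. I'll go down to z about 29, which is roughly 9 mm of catch travel.

Call:
jog_arm(dp=[[0,0,0.008],[0,0,0.008],[0,0,0.007],[0,0,0.004],[0,0,0.004],[0,0,0.004],[0,0,0.003],[0,0,0],[0,0,0]], twist=[0,0,0,0,0,0,0,0,0])

```text
time: 4.55
tool_pos: [598.8, 20.0, 29.2]
tcp_rot: [3.142, 0.0, 1.829]
contact_force: [-3.3, -1.0, 6.2]
grip_width: 49.9
finger_force: 3.1
```

Fz is 6.2 N, which means the catch is about 9 mm down. Now I'll push.

Call:
jog_arm(dp=[[0.004,0,0],[0.004,0,0],[0.004,0,0],[0.004,0,0],[0.004,0,0]], twist=[0,0,0,0,0])

```text
time: 5.18
tool_pos: [595.3, 37.9, 29.8]
tcp_rot: [3.139, 0.003, 1.829]
contact_force: [0.3, -6.9, 5.8]
grip_width: 49.8
finger_force: 4.0
```

Call:
jog_arm(dp=[[0.004,0,0.0005],[0.004,0,0],[0.004,0,0],[0.004,0,0],[0.004,0,0],[0.004,0,0],[0.004,0,0],[0.004,0,0]], twist=[0,0,0,0,0,0,0,0])

```text
time: 6.18
tool_pos: [587.3, 68.9, 29.5]
tcp_rot: [3.138, 0.003, 1.829]
contact_force: [0.3, -6.6, 6.4]
grip_width: 49.8
finger_force: 4.1
```

Call:
jog_arm(dp=[[0.003,0,0],[0.003,0,0],[0.003,0,0],[0.002,0,0],[0,0,0]], twist=[0,0,0,0,0])

```text
time: 6.8
tool_pos: [584.6, 79.2, 29.5]
tcp_rot: [3.138, 0.003, 1.829]
contact_force: [0.8, -7.3, 6.8]
grip_width: 50.1
finger_force: 5.3
```

Call:
jog_arm(dp=[[0.002,0,0],[0.002,0,0],[0,0,0]], twist=[0,0,0])

```text
time: 7.18
tool_pos: [584.5, 79.5, 29.6]
tcp_rot: [3.138, 0.008, 1.828]
contact_force: [3.8, -23.8, 6.0]
grip_width: 50.0
finger_force: 12.3
```

Hard stop at y 79.5 with a 24 N push, so the bolt is home. I'll back off and lift.

Call:
jog_arm(dp=[[-0.005,0,0],[-0.005,0,0],[0,0,-0.01],[0,0,-0.03],[0,0,-0.05],[-0.05,0,-0.05],[-0.06,0,0],[-0.06,0,0],[-0.06,0,0],[0,0,0]], twist=[0,0,0,0,0,0,0,0,0,0])

```text
time: 8.43
tool_pos: [641.6, -146.1, 161.9]
tcp_rot: [-3.141, 0.001, 1.824]
contact_force: [-0.4, 0.6, -0.1]
grip_width: 49.9
finger_force: 0.0
```

```bash
python3 - <<'E'
from h import *
import cv2
a=bot.capture("side")[152:272,150:330]
cv2.imwrite("pics/s3.png",cv2.resize(a,None,fx=4.4,fy=4.4,interpolation=cv2.INTER_CUBIC))
E
```

```text
(no output)
```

View pics/s3.png

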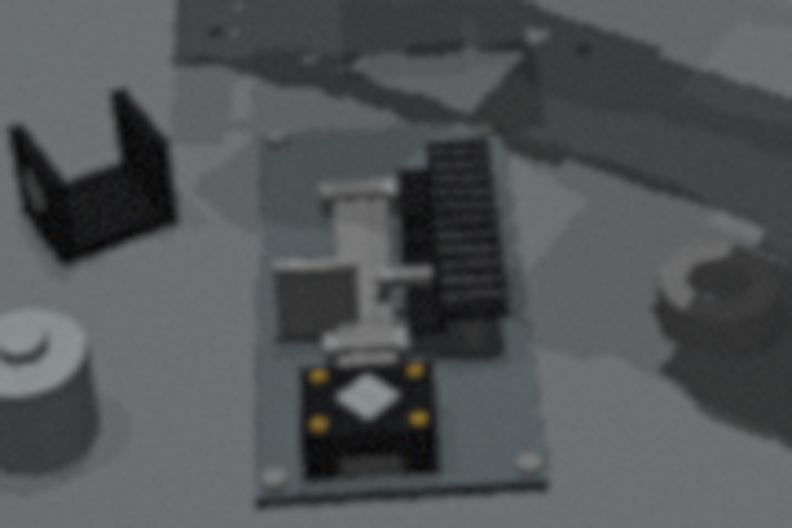

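The plate's top edge is now at about (275,265)–(355,268), the catch bar is up again, and the loose parts haven't moved. One check of the travel, then I'll hand in.

```bash
python3 - <<'E'
from h import *
yl=np.array([-.2588,.9659])
f=lambda u,v:ray("side",((u+.5)/4.4-.5+150,(v+.5)/4.4-.5+152),52)[:2]@yl
a=(f(275,265)+f(355,268))/2; b=np.mean([ray("side",S(u,v),52)[:2]@yl for u,v in((107,130),(212,136))])
print("travel",a-b)
kn=np.mean([ray("side",((u+.5)/4.4-.5+150,(v+.5)/4.4-.5+152),34)[:2]@yl for u,v in((305,368),(433,362))]); print("keeper edge - plate",kn-a, "expect ~84-39..42=42-45 if home")
E
```

```text
travel 54.906332868025174
keeper edge - plate 43.16467798377695 expect ~84-39..42=42-45 if home
```

```bash
python3 -c "
from plant import bot
print(bot.close_job())"
```

```text
the job is handed in; nothing more can be done
None
```

The bolt is fully home in the keeper: it hit a hard stop at a 24 N push, after about 55 mm of travel measured in the pictures. The catch was held about 9 mm down for the whole stroke and has sprung back up, the loose parts are untouched, and the job was handed in at about 8.5 s.

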